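Hang the orange ear defenders over the rail in the clay workshop

TASK

The noisy clay mixing is over: hang the orange ear defenders over the bar of the little wooden stand, so that the headband rests on the bar near its middle with one cup hanging on either side, and let go. Leave the blue ear defenders and the pot of modelling tools standing where they are.

Things in the scene. Friction and masses are not known exactly. Their poses are not given: they have to be found in the camera images.
- muffs_orange_crest (a point): Centre of the orange crest block (64 x, 26 y, 26 mm high; grip its 26) topping the headband arch of the orange ear defenders, 220 g, standing on their cups: 150 tall, 156 wide (own x), 62 deep (own y). Point is 137 above the table, 13 below the top, 13 above the underside that rests on the bar. Black shoulders slope to the 80 tall cups; gap between cups 72 in x. Half-turn symmetric.
- bar_mid (a point): Middle of the bar of the wooden stand, on the bar's axis, 157 mm above the table; own y along the bar, z up. The bar is a pale round dowel 16 mm thick, 272 mm free between two dark posts that rise 7 mm above its axis, on dark feet 100 mm long. The stand is fixed to the table; its place and heading vary.
- muffs_blue_crest (a point): Crest centre of a second pair of ear defenders, exactly alike but blue, standing on the table; a bystander to be left alone.
- tool_pot: Terracotta pot, 80 mm in diameter and 85 mm tall, with wooden modelling tools up to about 130 mm above the table standing fixed in it; origin at the centre of its underside. A bystander to be left alone.

How it is judged:
By the outcome, as a careful person would: the job done as asked, in the order asked, and still so for the second after the job is handed in, with the robot touching nothing.
It also fails if it takes over 35 s, if anything falls off the work surface, if the arm or the gripper's body presses on something with over 40 N, if the wrist force passes 120 N, or if a joint passes its speed limit or range.

ROBOT

A 6-joint arm with a two-finger parallel gripper is mounted at the origin on the work surface. World frame = base frame: x ahead of the robot, y to its left, z up, the work surface at z = 0. Lengths are in m, angles in rad, forces in N, time in s.
With the tool pointing down it reaches from about 0.3 to 0.95 m from the base axis. Payload 3.1 kg.
Tool frame: the origin (TCP) lies on the mounting face of the last link; the fingertips stand 173 mm ahead of it and the grasp point (between the pads) lies 155 mm ahead of it; z points along the fingers, y is the direction in which the jaws open and shut (so a half turn about z gives the same grasp; the last joint's range is limited). The gripper opens to 85 mm and grips with 20 to 120 N. Pads are 22 mm wide; open, the fingers measure 114 mm over their backs; the gripper's body (76 mm by 85 mm) begins 54 mm behind the grasp point. The pads swing forward as they close: fully open they stand 13 mm farther back than shut.
Start: joints at [1.211, 0.308, 1.634, -0, 1.2, -0.07], TCP at [0.179, 0.599, 0.405] pointing down, gripper open.
Joint ranges: [-3.06, 3.06], [-0.79, 1.96], [0.05, 2.63], [-1.19, 4.34], [0.05, 2.64], [-2.94, 2.94]. Speed limits (rad/s): [2.79, 2.79, 3.14, 3.14, 3.14, 3.14].

INTERFACE

Orientations are given as a unit quaternion [x, y, z, w].
In Python, from plant import r gives the robot as it stands.
- The arm moves only by the tool send_rows, never from a script. Its argument "series" is a list of rows, each an object with "hand": the closure in counts, from 0 (fully open) to 255 (shut); "linear": the shift along the tool's x, y, z in m, a list of three; "turn": the turn about the tool's z in degrees. A call has 1 to 12 rows; each row is the pose to reach, as a shift and turn from the pose commanded when the call began, along the tool's axes at that moment; what a row does not reach only later rows make up. A row lasts 1/8 s, in which the tool goes at most 62.5 mm and 10.7 degrees, less where a joint would pass 70% of its speed; a pose out of reach is approached as far as the arm can. A call with a gripper value outside its range is refused whole. The fingers move at their own pace and stop on an object; "force" is the grip in N (left out, the last holds). Time passes only in rows, so rows that repeat a pose let the fingers close. It gives the time, the measured TCP pose, the force and the opening at its end, in the units of the state.
- r.get_state(): the state, without advancing time (a new reading comes with each control period).
- r.get_image(name): name is "side" or "top"; returns the picture (384x512x3 uint8, blue, green, red); there is no depth.
- r.camera_model(name): a dict with "camera_matrix" (3x3 intrinsics, pixels), "k1" (the pictures are not rectified: a ray, as slopes to the right and down, at radius r is drawn at 1 + k1 r^2 times it, then the intrinsics apply), "world_from_camera" (4x4, takes a point from camera to world coordinates). Camera axes: x right, y down, z forward; pixel columns grow to the right and rows downward; lengths in m; the calibration is good to about 2 mm. A picture is of the moment at which its call begins. camera_model takes no time and is no camera call.
- r.job_done(): hands the job in, once; it reports no verdict.
Trained networks look in the newest picture that a camera, given by its name, has taken for a name from the list of things; names that differ only in an ending like _2 or _b are one class to them, and where a whole thing is asked for, a point or a joint stands for the part that bears it (a point fixed in the world has none). Each returns a list of dicts, best first, with "score" (0 to 1); they miss things now and then, are a little off and sometimes report something else, mostly with a low value. They report only what shows in the picture. A call takes as long as a camera call.
- r.boxes_of(camera, thing): "extent" ([centre column, centre row, width, height] in pixels, round what is visible of it).
- r.landmark_of(camera, thing): "xy" ([column, row] in pixels: a listed point, or the origin of a listed thing).
The state is a dict: "time_s": time; "joints": joint angles; "qvel": joint speeds; "tau": joint torques, N m; "eef_pos": TCP position; "ee_rot": TCP orientation; "wrist_force": force on the tool from outside, world axes, zero at the start; "moment": the same for the moment, N m; "grip_width": opening from 0.0 (shut) to 1.0 (fully open).
Only numpy, scipy, OpenCV 4.12 (cv2) and the standard library are available. Lean on these libraries where they do the work, as an engineer would, in place of code of your own. Each camera call takes 0.05 s, during which the arm holds its last target. There are 200 camera calls.

## Working session

There is one attempt and no reset: what is moved stays moved. The work goes in short steps, Python scripts to look and compute and a tool call to move; the robot and the scene stay as the last step left them, time stands still between calls to the robot, and variables do not carry over. Pictures are saved under pics/ and viewed, about 8 in all and at most 12, crops included, and the job is handed in when it is done.

Besides the shell and the picture viewer there is one more tool, called as name(argument=value, ...), one argument or row to a line, values as JSON. send_rows: Moves the arm, as the interface text tells. Its arguments: {"type":"object","properties":{"series":{"type":"array"},"force":{"type":"number"}},"required":["series"]}

```bash
ls; mkdir -p pics; cat > h.py <<'E'
import numpy as np,cv2
from plant import r
def ray(cam,uv):
    m=r.camera_model(cam);K=np.array(m["camera_matrix"]);T=np.array(m["world_from_camera"])
    p=cv2.undistortPoints(np.array([[uv]],float),K,np.array([m["k1"],0,0,0,0.]))[0,0]
    # distortion model: drawn = ray*(1+k1 r^2), same as OpenCV
    d=T[:3,:3]@np.array([p[0],p[1],1]);return T[:3,3],d/np.linalg.norm(d)
def onz(cam,uv,z):
    o,d=ray(cam,uv);return o+d*(z-o[2])/d[2]
def tri(uvs,uvt):
    A=0;b=0;R=[ray("side",uvs),ray("top",uvt)]
    for o,d in R:
        P=np.eye(3)-np.outer(d,d);A=A+P;b=b+P@o
    x=np.linalg.solve(A,b);return x,[np.linalg.norm((np.eye(3)-np.outer(d,d))@(x-o)) for o,d in R]
def proj(cam,X):
    m=r.camera_model(cam);T=np.linalg.inv(np.array(m["world_from_camera"]))
    X=np.atleast_2d(np.array(X,float))@T[:3,:3].T+T[:3,3]
    return cv2.projectPoints(X,np.zeros(3),np.zeros(3),np.array(m["camera_matrix"]),np.array([m["k1"],0,0,0,0.]))[0][:,0]
E
python3 - <<'E'
from h import *
np.set_printoptions(precision=4,suppress=True)
for c in("side","top"):
    cv2.imwrite(f"pics/{c}0.png",r.get_image(c)); print(c,np.array(r.camera_model(c)["world_from_camera"]))
    for t in("muffs_orange_crest","bar_mid","muffs_blue_crest","tool_pot"):
        print(t,[(np.round(d["xy"],1),round(d["score"],2)) for d in r.landmark_of(c,t)[:3]])
s=r.get_state();print(s)
E
```

```text
pics
side [[-0.7115 -0.3398  0.6151  0.0024]
 [-0.7026  0.3284 -0.6313  0.5619]
 [ 0.0125 -0.8813 -0.4724  0.5396]
 [ 0.      0.      0.      1.    ]]
muffs_orange_crest [(array([353. , 174.3]), 0.69)]
bar_mid [(array([231.7, 166.9]), 0.84)]
muffs_blue_crest [(array([276.1, 211.9]), 0.84)]
tool_pot [(array([205.5, 298.7]), 0.65)]
top [[ 0.0471 -0.9739  0.222   0.2955]
 [-0.9989 -0.046   0.0098 -0.0005]
 [ 0.0006 -0.2222 -0.975   1.2468]
 [ 0.      0.      0.      1.    ]]
muffs_orange_crest [(array([374.1, 259.3]), 0.68), (array([271.6, 153.6]), 0.21)]
bar_mid [(array([275.1, 154.7]), 0.7)]
muffs_blue_crest [(array([247.9, 237.4]), 0.96)]
tool_pot [(array([174.3, 240.2]), 0.67)]
{'time_s': 0.5, 'joints': array([ 1.2113,  0.3081,  1.6339,  0.    ,  1.1997, -0.0697]), 'qvel': array([-0.0006, -0.0011, -0.0002,  0.0006, -0.0006, -0.0019]), 'tau': array([  0.0007, -41.4814, -27.672 ,   0.    ,   0.0024,   0.    ]), 'eef_pos': array([0.1786, 0.5989, 0.4046]), 'ee_rot': array([ 0.1444,  0.9895, -0.0001, -0.    ]), 'wrist_force': array([ 0.5497, -0.653 ,  0.148 ]), 'moment': array([-0.0493,  0.0059, -0.0152]), 'grip_width': 0.9990702968383194}
```

View pics/side0.png

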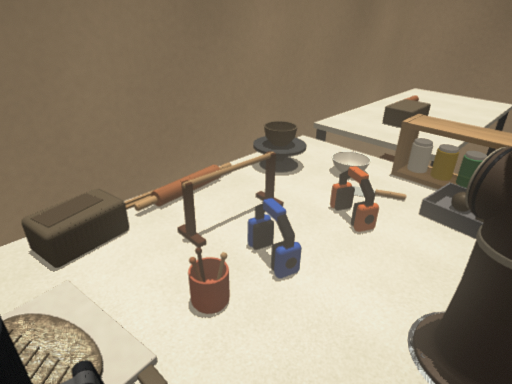

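View pics/top0.png

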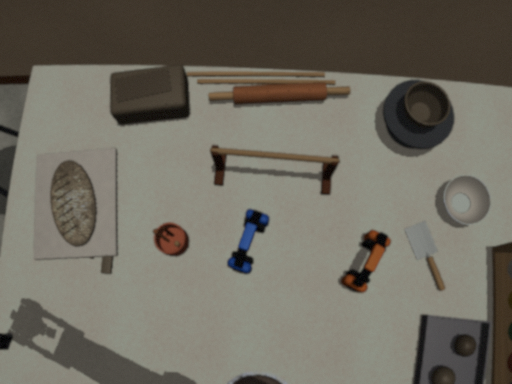

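```bash
python3 - <<'E'
from h import *
np.set_printoptions(precision=4,suppress=True)
for n,a,b in(("or",(353,174.3),(374.1,259.3)),("bar",(231.7,166.9),(275.1,154.7)),("blue",(276.1,211.9),(247.9,237.4)),("pot",(205.5,298.7),(174.3,240.2))): print(n,*tri(a,b))
E
```

```text
or [ 0.4049 -0.2552  0.1343] [np.float64(0.00871897136342882), np.float64(0.008718971363428798)]
bar [ 0.6382 -0.012   0.1566] [np.float64(0.0021554753278420764), np.float64(0.002155475327842263)]
blue [0.4364 0.0416 0.1283] [np.float64(0.0010956935999730665), np.float64(0.0010956935999732076)]
pot [0.4383 0.2447 0.0032] [np.float64(0.0035489704888708724), np.float64(0.003548970488870899)]
```

The side view has the stand at about (230,185), the blue pair at (275,235), the orange pair at (353,200) and the pot at (209,285). The top view has the bar running from (215,152) to (337,160) and the orange pair around (367,260). The orange estimate disagrees by 9 mm between the two cameras, so I'll zoom in on it.

```bash
python3 - <<'E'
from h import *
t=cv2.imread("pics/top0.png");s=cv2.imread("pics/side0.png")
c=lambda im,x,y,w,h,k:cv2.resize(im[y:y+h,x:x+w],None,fx=k,fy=k,interpolation=cv2.INTER_CUBIC)
a=c(t,330,220,70,80,5);b=c(s,318,155,80,80,5);d=c(t,200,135,150,65,5)
o=np.zeros((400+325,760,3),np.uint8);o[:400,:350]=a;o[:400,352:752]=b;o[400:,:750]=d
cv2.imwrite("pics/zoom.png",o[:600])
E
```

```text
(no output)
```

View pics/zoom.png

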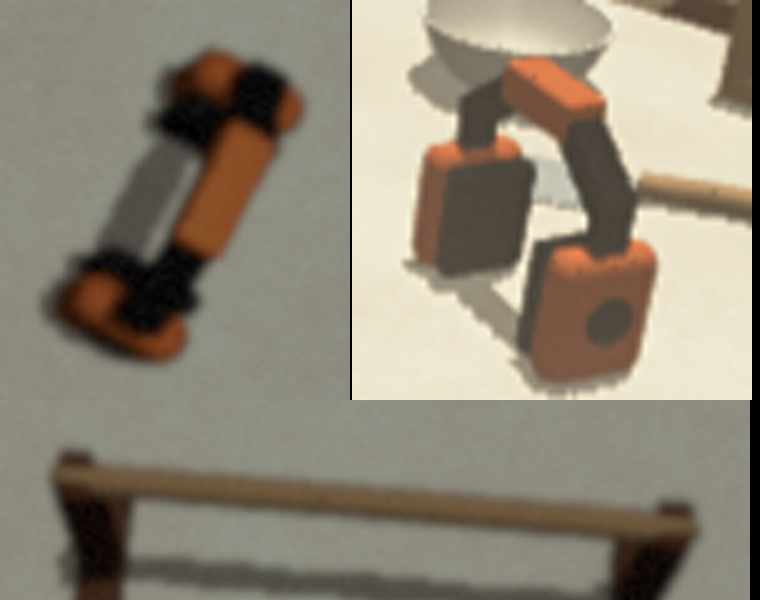

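The zoomed crops show the orange crest's top face in the top view running from about (379.6,246.4) to (369.4,270.4). Its block centre in the side view is about (358.6,174.4), so the network's column 353 was off. The bar's ends are at about (212,150) and (338,160.6).

```bash
python3 - <<'E'
from h import *
np.set_printoptions(precision=4,suppress=True)
print(tri((358.6,174.4),(375,258.2)))
a=onz("top",(379.6,246.4),.15);b=onz("top",(369.4,270.4),.15)
print("crest",a,b,(a+b)/2,np.linalg.norm(a-b),np.degrees(np.arctan2(*(b-a)[[1,0]])))
a=onz("top",(212,150),.157);b=onz("top",(338,160.6),.157)
print("bar",a,b,(a+b)/2,np.linalg.norm(a-b),np.degrees(np.arctan2(*(a-b)[[1,0]])), onz("top",(275.1,154.7),.157))
R=__import__("scipy.spatial.transform",fromlist=["Rotation"]).Rotation.from_quat(r.get_state()["ee_rot"]).as_matrix();print(R)
# bar centreline by segmentation: pale wood column-wise in top picture
im=cv2.imread("pics/top0.png").astype(int)
pts=[]
for x in range(226,328,6):
    col=im[145:168,x];d=col[:,2]-col[:,0];w=np.clip(d-np.median(d)-8,0,None)
    if w.sum()>0: pts.append((x,145+(w*np.arange(23)).sum()/w.sum()))
p=np.array([onz("top",q,.157) for q in pts]);f=np.polyfit(p[:,1],p[:,0],1);print(f,np.std(p[:,0]-np.polyval(f,p[:,1])),np.degrees(np.arctan2(1,f[0])),np.polyval(f,-.012))
E
```

```text
(array([ 0.4004, -0.2611,  0.1346]), [np.float64(0.0006744531149155947), np.float64(0.0006744531149156612)])
crest [ 0.4265 -0.2686  0.15  ] [ 0.3695 -0.2447  0.15  ] [ 0.398  -0.2567  0.15  ] 0.06189624353747471 157.25745534933193
bar [0.6413 0.1395 0.157 ] [ 0.6292 -0.1657  0.157 ] [ 0.6352 -0.0131  0.157 ] 0.30549364573290283 87.72292345434383 [ 0.6364 -0.0134  0.157 ]
[[-0.9583  0.2858 -0.0001]
 [ 0.2858  0.9583 -0.0001]
 [ 0.     -0.0001 -1.    ]]
[0.04   0.6367] 8.350924353148601e-05 87.71040016441917 0.6362307906275474
```

send_rows(
  series=[
    {"hand": 0,"linear": [-0.038,-0.0475,0],"turn": 6},
    {"hand": 0,"linear": [-0.076,-0.095,0],"turn": 6},
    {"hand": 0,"linear": [-0.114,-0.142,0],"turn": 6},
    {"hand": 0,"linear": [-0.152,-0.19,0],"turn": 6},
    {"hand": 0,"linear": [-0.19,-0.237,0],"turn": 6},
    {"hand": 0,"linear": [-0.228,-0.285,0],"turn": 6},
    {"hand": 0,"linear": [-0.266,-0.332,0],"turn": 6},
    {"hand": 0,"linear": [-0.304,-0.38,0],"turn": 6},
    {"hand": 0,"linear": [-0.342,-0.427,0],"turn": 6},
    {"hand": 0,"linear": [-0.38,-0.475,0],"turn": 6},
    {"hand": 0,"linear": [-0.4,-0.52,0],"turn": 6},
    {"hand": 0,"linear": [-0.42,-0.57,0],"turn": 6},
  ],
)

```text
time_s: 2.0
eef_pos: [0.4184, -0.0691, 0.4051]
ee_rot: [0.196, 0.981, 0.0, 0.001]
wrist_force: [0.3, -0.2, -0.2]
grip_width: 0.999
```

```bash
cat >> h.py <<'E'
from scipy.spatial.transform import Rotation
np.set_printoptions(precision=4,suppress=True)
def go(x,y,z,yang):
    s=r.get_state();R=Rotation.from_quat(s["ee_rot"]).as_matrix()
    a=np.degrees(np.arctan2(R[1,1],R[0,1]))
    print("t",s["time_s"],"pos",s["eef_pos"],"yang",a,"F",s["wrist_force"],"w",s["grip_width"],"j",s["joints"])
    print("linear",R.T@(np.array([x,y,z])-s["eef_pos"]),"turn",-(yang-a), "tilt",R[:,2])
E
python3 -c "
from h import *
go(.399,-.259,.405,67.3)"
```

```text
t 2.0 pos [ 0.4184 -0.0691  0.4051] yang 67.38145579690621 F [ 0.2917 -0.2134 -0.1556] w 0.9993410491354459 j [-0.2666 -0.0952  2.0795  0.0003  1.1558 -1.4427]
linear [-0.0551 -0.1827  0.0001] turn 0.08145579690621219 tilt [ 0.0015 -0.0001 -1.    ]
```

send_rows(
  series=[
    {"hand": 0,"linear": [-0.02,-0.055,0],"turn": 0},
    {"hand": 0,"linear": [-0.035,-0.105,0],"turn": 0},
    {"hand": 0,"linear": [-0.045,-0.15,0],"turn": 0},
    {"hand": 0,"linear": [-0.055,-0.18,0],"turn": 0},
    {"hand": 0,"linear": [-0.055,-0.18,0.03],"turn": 0},
    {"hand": 0,"linear": [-0.055,-0.18,0.03],"turn": 0},
  ],
)

```text
time_s: 2.75
eef_pos: [0.3987, -0.2543, 0.3727]
ee_rot: [0.196, 0.981, 0.001, -0.002]
wrist_force: [0.4, 0.6, -0.0]
grip_width: 1.003
```

```bash
python3 - <<'E'
from h import *
go(.399,-.259,.302,67.3)
s=r.get_image("side");t=r.get_image("top")
c=lambda im,x,y,w,h,k:cv2.resize(im[y:y+h,x:x+w],None,fx=k,fy=k,interpolation=cv2.INTER_CUBIC)
cv2.imwrite("pics/pre.png",np.hstack([c(s,300,90,110,150,4),c(t,330,200,90,150,4)])[:600,:800])
E
```

```text
t 2.75 pos [ 0.3987 -0.2543  0.3727] yang 67.33541707370541 F [ 0.3581  0.5692 -0.0199] w 1.0033279762674598 j [-0.6599  0.0494  2.0094  0.0001  1.0884 -1.8352]
linear [-0.0025 -0.0043  0.0706] turn 0.03541707370541758 tilt [-0.0044  0.0035 -1.    ]
```

View pics/pre.png

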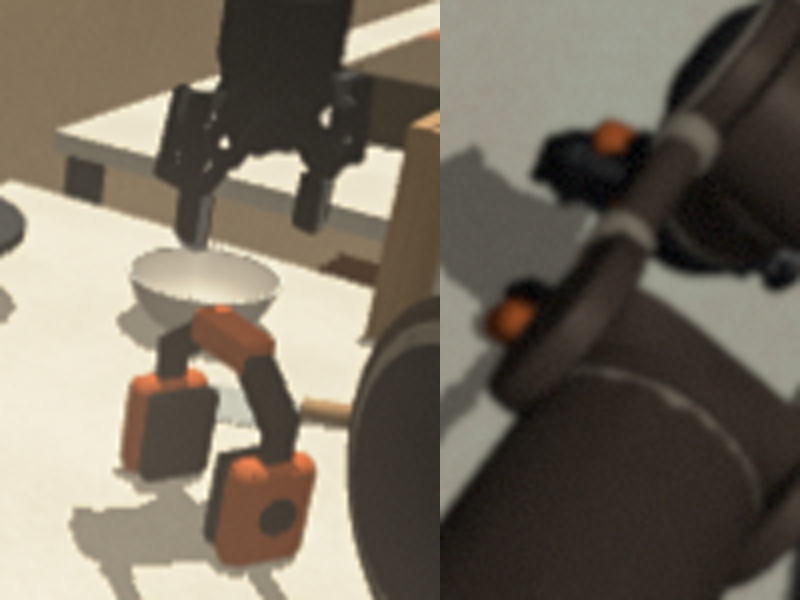

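```bash
python3 - <<'E'
from h import *
print(proj("side",[[.3987,-.2543,.3727-.160],[.399,-.259,.137],[.3987,-.2543,.137],[.399,-.259,.150]]),[d for d in r.landmark_of("side","muffs_orange_crest")[:2]])
go(.399,-.259,.302,67.3)
E
```

```text
[[362.7419 148.3471]
 [359.0771 174.0228]
 [358.2953 174.5683]
 [359.8213 169.6705]] [{'xy': [356.6, 174.6], 'score': 0.86}]
t 2.9 pos [ 0.4001 -0.2545  0.3755] yang 67.42951894023032 F [ 0.5038  0.4422 -0.014 ] w 0.9987656809013727 j [-0.6584  0.0466  2.006   0.0001  1.0879 -1.8352]
linear [-0.0006 -0.0046  0.0735] turn 0.1295189402303265 tilt [ 0.0009 -0.0006 -1.    ]
```

The fingertips project where they are drawn and the crest matches, so I'll descend and grip.

send_rows(
  series=[
    {"hand": 0,"linear": [-0.001,-0.003,0.025],"turn": 0},
    {"hand": 0,"linear": [-0.001,-0.003,0.05],"turn": 0},
    {"hand": 0,"linear": [-0.001,-0.003,0.073],"turn": 0},
    {"hand": 0,"linear": [-0.001,-0.003,0.073],"turn": 0},
    {"hand": 100,"linear": [-0.001,-0.003,0.073],"turn": 0},
    {"hand": 140,"linear": [-0.001,-0.003,0.073],"turn": 0},
    {"hand": 180,"linear": [-0.001,-0.003,0.073],"turn": 0},
    {"hand": 220,"linear": [-0.001,-0.003,0.073],"turn": 0},
    {"hand": 255,"linear": [-0.001,-0.003,0.073],"turn": 0},
    {"hand": 255,"linear": [-0.001,-0.003,0.073],"turn": 0},
    {"hand": 255,"linear": [-0.001,-0.003,0.073],"turn": 0},
    {"hand": 255,"linear": [-0.001,-0.003,0.073],"turn": 0},
  ],
  force=40,
)

```text
time_s: 4.4
eef_pos: [0.4001, -0.2582, 0.3028]
ee_rot: [0.196, 0.981, -0.0, 0.001]
wrist_force: [-0.6, 0.6, 5.6]
grip_width: 0.3
```

send_rows(
  series=[
    {"hand": 255,"linear": [0,0,-0.015],"turn": 0},
    {"hand": 255,"linear": [0,0,-0.04],"turn": 0},
    {"hand": 255,"linear": [0,0,-0.07],"turn": 0},
    {"hand": 255,"linear": [0,0,-0.1],"turn": 0},
    {"hand": 255,"linear": [0,0,-0.13],"turn": 0},
    {"hand": 255,"linear": [0,0,-0.16],"turn": 0},
    {"hand": 255,"linear": [0,0,-0.185],"turn": 0},
    {"hand": 255,"linear": [0,0,-0.205],"turn": 0},
    {"hand": 255,"linear": [0,0,-0.205],"turn": 0},
  ],
)

```text
time_s: 5.52
eef_pos: [0.3997, -0.2578, 0.5084]
ee_rot: [0.196, 0.981, -0.001, 0.002]
wrist_force: [-0.5, 0.7, -2.5]
grip_width: 0.299
```

```bash
python3 - <<'E'
from h import *
go(.636,-.013,.507,87.7)
s=r.get_image("side")
c=lambda im,x,y,w,h,k:cv2.resize(im[y:y+h,x:x+w],None,fx=k,fy=k,interpolation=cv2.INTER_CUBIC)
cv2.imwrite("pics/lift.png",c(s,290,20,130,170,3)); print([d for d in r.landmark_of("side","muffs_orange_crest")[:2]])
p=np.array(r.get_state()["eef_pos"]);print(proj("side",p-[0,0,.165]))
E
```

```text
t 5.525 pos [ 0.3997 -0.2578  0.5084] yang 67.40033876055492 F [-0.4749  0.7156 -2.4792] w 0.29934666174688707 j [-0.6645 -0.0727  1.848  -0.      1.3628 -1.8409]
linear [-0.1241  0.3169  0.0015] turn -20.299661239445086 tilt [ 0.0028 -0.0022 -1.    ]
[{'xy': [369.1, 102.3], 'score': 0.79}]
[[371.4778  98.8293]]
```

View pics/lift.png

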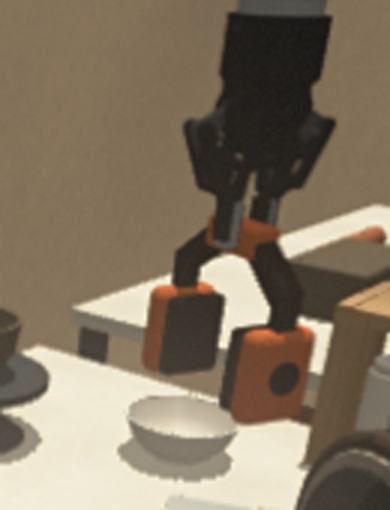

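Held (wrist −2.5 N) and hanging level. Now I'll carry it over the bar.

send_rows(
  series=[
    {"hand": 255,"linear": [-0.006,0.016,0],"turn": -1},
    {"hand": 255,"linear": [-0.018,0.046,0],"turn": -3},
    {"hand": 255,"linear": [-0.033,0.085,0],"turn": -6},
    {"hand": 255,"linear": [-0.05,0.128,0],"turn": -9},
    {"hand": 255,"linear": [-0.067,0.171,0],"turn": -12},
    {"hand": 255,"linear": [-0.084,0.214,0],"turn": -14},
    {"hand": 255,"linear": [-0.1,0.255,0],"turn": -17},
    {"hand": 255,"linear": [-0.113,0.288,0],"turn": -19},
    {"hand": 255,"linear": [-0.121,0.309,0],"turn": -20},
    {"hand": 255,"linear": [-0.124,0.317,0],"turn": -20.3},
    {"hand": 255,"linear": [-0.124,0.317,0],"turn": -20.3},
    {"hand": 255,"linear": [-0.124,0.317,0],"turn": -20.3},
  ],
)

```text
time_s: 7.12
eef_pos: [0.6354, -0.0137, 0.5067]
ee_rot: [0.021, 1.0, -0.0, -0.0]
wrist_force: [0.4, -0.3, -2.0]
grip_width: 0.299
```

```bash
python3 - <<'E'
from h import *
s=r.get_image("side");t=r.get_image("top")
go(.636,-.013,.343,87.7)
for c in("side","top"):print(c,[d for d in r.landmark_of(c,"muffs_orange_crest")[:2]])
p=np.array(r.get_state()["eef_pos"]);print(proj("side",p-[0,0,.165]),proj("top",p-[0,0,.165]))
c=lambda im,x,y,w,h,k:cv2.resize(im[y:y+h,x:x+w],None,fx=k,fy=k,interpolation=cv2.INTER_CUBIC)
cv2.imwrite("pics/over.png",np.hstack([c(s,170,20,130,200,3),c(t,210,60,130,200,3)])[:600])
E
```

```text
t 7.225 pos [ 0.6354 -0.0137  0.507 ] yang 87.61318176696842 F [ 0.0897  0.0532 -2.7788] w 0.292019866381948 j [-0.09    0.2569  1.4926 -0.0003  1.392  -1.6191]
linear [-0.0006  0.0008  0.164 ] turn -0.08681823303157898 tilt [ 0.0001 -0.0003 -1.    ]
side [{'xy': [229.0, 98.8], 'score': 0.56}]
top []
[[232.619  97.089]] [[277.3817 128.0134]]
```

View pics/over.png

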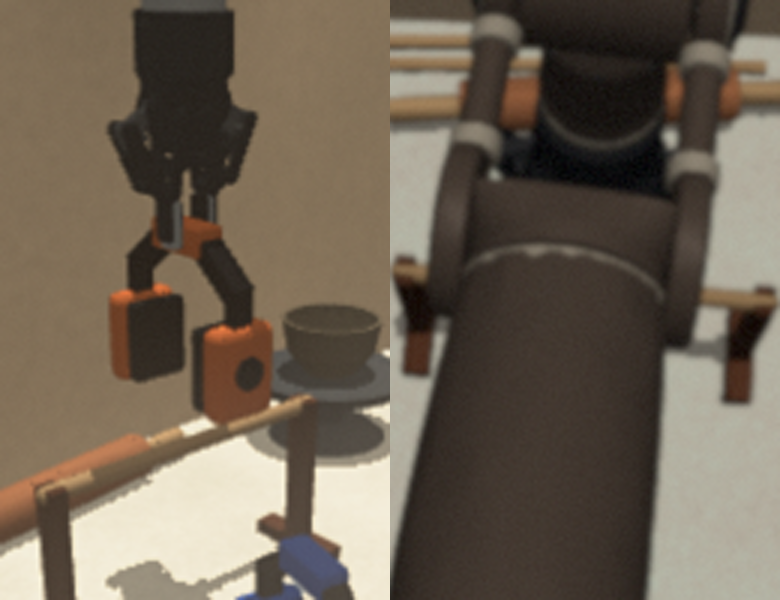

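It is centred over the bar: the crest is at about (232.7,99) in the side view against a predicted (232.6,97). Lowering.

send_rows(
  series=[
    {"hand": 255,"linear": [0,0,0.02],"turn": 0},
    {"hand": 255,"linear": [0,0,0.045],"turn": 0},
    {"hand": 255,"linear": [0,0,0.07],"turn": 0},
    {"hand": 255,"linear": [0,0,0.095],"turn": 0},
    {"hand": 255,"linear": [0,0,0.12],"turn": 0},
    {"hand": 255,"linear": [0,0,0.14],"turn": 0},
    {"hand": 255,"linear": [0,0,0.152],"turn": 0},
    {"hand": 255,"linear": [0,0,0.158],"turn": 0},
    {"hand": 255,"linear": [0,0,0.158],"turn": 0},
    {"hand": 255,"linear": [0,0,0.158],"turn": 0},
  ],
)

```text
time_s: 8.57
eef_pos: [0.6364, -0.0128, 0.3498]
ee_rot: [0.02, 1.0, -0.0, 0.001]
wrist_force: [-0.4, -0.5, -2.4]
grip_width: 0.297
```

```bash
python3 - <<'E'
from h import *
s=r.get_image("side")
go(.636,-.013,.343,87.7)
cv2.imwrite("pics/low.png",cv2.resize(s[80:270,160:310],None,fx=3,fy=3,interpolation=cv2.INTER_CUBIC))
E
```

```text
t 8.625 pos [ 0.6364 -0.0128  0.3499] yang 87.6957356136641 F [-0.152   0.9858 -1.5046] w 0.293938015046626 j [-0.0885  0.3825  1.6507  0.      1.106  -1.6191]
linear [ 0.0004 -0.0002  0.0069] turn -0.004264386335904646 tilt [ 0.0023 -0.0002 -1.    ]
```

View pics/low.png

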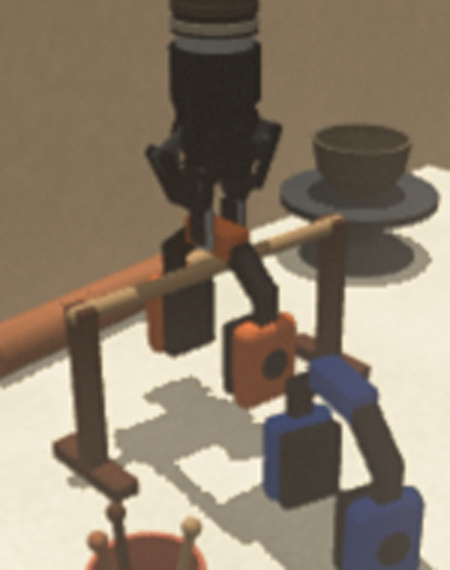

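The cups straddle the bar, one on each side, with a few mm left to contact.

send_rows(
  series=[
    {"hand": 255,"linear": [0,0,0.002],"turn": 0},
    {"hand": 255,"linear": [0,0,0.004],"turn": 0},
    {"hand": 255,"linear": [0,0,0.006],"turn": 0},
    {"hand": 255,"linear": [0,0,0.006],"turn": 0},
    {"hand": 255,"linear": [0,0,0.006],"turn": 0},
  ],
)

```text
time_s: 9.25
eef_pos: [0.636, -0.0128, 0.3437]
ee_rot: [0.02, 1.0, -0.0, 0.0]
wrist_force: [-3.3, 0.4, 5.6]
grip_width: 0.297
```

Contact (+5.6 N). Opening slowly.

send_rows(
  series=[
    {"hand": 180,"linear": [0,0,0],"turn": 0},
    {"hand": 165,"linear": [0,0,0],"turn": 0},
    {"hand": 150,"linear": [0,0,0],"turn": 0},
    {"hand": 130,"linear": [0,0,0],"turn": 0},
    {"hand": 110,"linear": [0,0,0],"turn": 0},
    {"hand": 80,"linear": [0,0,0],"turn": 0},
    {"hand": 50,"linear": [0,0,0],"turn": 0},
    {"hand": 50,"linear": [0,0,0],"turn": 0},
  ],
)

```text
time_s: 10.25
eef_pos: [0.6359, -0.0128, 0.3427]
ee_rot: [0.02, 1.0, 0.0, 0.0]
wrist_force: [0.4, -0.2, -0.6]
grip_width: 0.802
```

send_rows(
  series=[
    {"hand": 50,"linear": [0,0,-0.01],"turn": 0},
    {"hand": 50,"linear": [0,0,-0.03],"turn": 0},
    {"hand": 50,"linear": [0,0,-0.06],"turn": 0},
    {"hand": 50,"linear": [0,0,-0.1],"turn": 0},
    {"hand": 50,"linear": [0,0,-0.14],"turn": 0},
    {"hand": 50,"linear": [0,0,-0.16],"turn": 0},
    {"hand": 50,"linear": [0.1,0,-0.16],"turn": 0},
    {"hand": 50,"linear": [0.16,0,-0.16],"turn": 0},
    {"hand": 50,"linear": [0.22,0,-0.16],"turn": 0},
    {"hand": 50,"linear": [0.25,0,-0.16],"turn": 0},
    {"hand": 50,"linear": [0.25,0,-0.16],"turn": 0},
    {"hand": 50,"linear": [0.25,0,-0.16],"turn": 0},
  ],
)

```text
time_s: 11.75
eef_pos: [0.3862, -0.0027, 0.5034]
ee_rot: [0.02, 1.0, -0.0, 0.001]
wrist_force: [0.2, -0.5, 0.5]
grip_width: 0.805
```

```bash
python3 - <<'E'
from h import *
s=r.get_image("side");t=r.get_image("top")
go(.636,-.013,.343,87.7)
for c in("side","top"):print(c,[(d["xy"],d["score"]) for n in ("muffs_orange_crest","muffs_blue_crest","tool_pot") for d in r.landmark_of(c,n)[:1]])
c=lambda im,x,y,w,h,k:cv2.resize(im[y:y+h,x:x+w],None,fx=k,fy=k,interpolation=cv2.INTER_CUBIC)
cv2.imwrite("pics/end.png",np.hstack([c(s,160,120,130,190,3),c(t,200,100,130,190,3)]))
E
```

```text
t 11.85 pos [ 0.3872 -0.0029  0.5033] yang 87.69797756520755 F [ 0.0058 -0.0654 -0.3991] w 0.8029025708208943 j [-0.12   -0.2653  2.0199  0.      1.3857 -1.6506]
linear [-0.2487 -0.0001  0.1606] turn -0.002022434792451122 tilt [ 0.0013 -0.0001 -1.    ]
side [([229.3, 162.3], 0.9), ([276.2, 209.5], 0.68), ([206.6, 298.6], 0.85)]
top [([274.6, 152.3], 0.64), ([177.6, 240.2], 0.84)]
```

View pics/end.png

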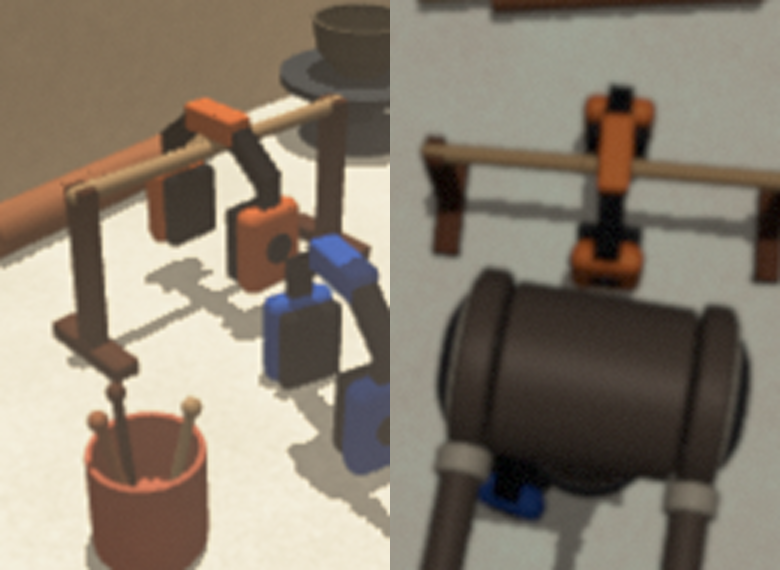

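The orange pair hangs level at mid-bar, with the crest at about (229,162) in the side view and (275,152) in the top view. One cup is on either side, and the blue pair and pot have not moved. I'll check quickly for stillness, then hand in.

```bash
python3 - <<'E'
from h import *
a=r.get_image("side").astype(int)
for _ in range(10): b=r.get_image("side")
print("diff",np.abs(a-b)[120:310,160:290].mean(),np.abs(a-b)[0:60,0:60].mean(),tri((229.3,162.3),(274.6,152.3)))
r.job_done()
E
```

```text
diff 0.7827665317139001 0.8328703703703704 (array([ 0.6416, -0.0092,  0.1693]), [np.float64(0.0039844367654226385), np.float64(0.003984436765422762)])
the job is handed in; nothing more can be done
```

I hung the orange ear defenders over the bar with one cup on each side, let go, backed the arm away, and handed the job in at about 12.5 s of the 35 s allowed.

- **Grip and placing:** I gripped the crest high so the fingertips stayed clear of the bar. When I lowered it, contact was light, with the wrist reading 5.6 N.
- **Final position:** The last pictures show the headband resting level at the middle of the bar. The crest measured within about 7 mm of the bar's middle, seen from above.
- **Stillness:** Two pictures half a second apart differed only by image noise, so it was not moving.
- **Bystanders:** The blue pair and the pot are where they were, to within about 3 pixels. In the last top view the network missed the blue pair, which the arm partly hid; the side view still showed it in place.
- **Disagreements:**
  - My first orange measurement differed by about 9 mm between cameras because the network was off in the side view. I corrected it from a zoomed picture before gripping.
  - In the final check, the two cameras' sight lines each missed the crest point by 4 mm. Its height came out at 0.169 m, where about 0.178 m was expected for a crest on the bar, which I put down to network error.

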